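# Close up a row of brass bodies against the jig's end stop

### The job

Four brass distributor bodies stand in a touching row in the steel channel of the brazing jig. With the fingertips, push the row along the channel as one train, from its end away from the red end stop, until the leading body is hard against the stop and all four still stand upright and touching one another; then move clear. Only push: do not pick anything up, keep the row together on the way, and leave the jar, the copper coupling and the wrench where they are.

Things in the scene. Friction and masses are not known exactly. Their poses are not given: they have to be found in the camera images.
- rail: dark steel channel fixed to the bench, 440 mm long along its own y, 50 mm wide across (own x). Origin at the centre of its underside, on the bench. Floor 5 mm thick; side walls 7 mm thick, their tops 15 mm above the bench; 36 mm between the walls; both ends open. The row slides along own y. It stands at any yaw within about 0.35 rad.
- stop: red end stop fixed across the channel, 200 mm from the rail's centre along the rail's y, at EITHER end (+y or -y; it changes from run to run). 16 mm thick along the rail (so each face is 8 mm from its origin), 64 mm wide, top 51 mm above the bench (bolt heads to 55 mm). Origin on the rail's centre line, at bench height. Same yaw as the rail.
- side_clamps: two low steel clamps (14 mm high, fixed) outside the channel walls at the open end opposite the stop. Origin on the rail's centre line between them, at bench height. They do not block the channel.
- block1: brass distributor body (one of four alike): a block 38 mm long along the rail, 34 mm across it, 36 mm tall, with an upright copper stub (18 mm diameter, 18 mm tall) on its top; about 160 g (0.7 to 1.4 times that). Origin at the centre of the underside; own y runs along the rail, z up. It is the end body of the row on the rail's +y side: it leads if the stop is at +y, else it is the body to push on. It starts on the channel floor, 5 mm above the bench.
- block2: brass distributor body (one of four alike): a block 38 mm long along the rail, 34 mm across it, 36 mm tall, with an upright copper stub (18 mm diameter, 18 mm tall) on its top; about 160 g (0.7 to 1.4 times that). Origin at the centre of the underside; own y runs along the rail, z up. Second from the rail's +y end, touching block1 and block3. Pushing all four takes up to about 12 N.
- block3: brass distributor body (one of four alike): a block 38 mm long along the rail, 34 mm across it, 36 mm tall, with an upright copper stub (18 mm diameter, 18 mm tall) on its top; about 160 g (0.7 to 1.4 times that). Origin at the centre of the underside; own y runs along the rail, z up. Third from the +y end. The row needs 80 to 150 mm of travel.
- block4: brass distributor body (one of four alike): a block 38 mm long along the rail, 34 mm across it, 36 mm tall, with an upright copper stub (18 mm diameter, 18 mm tall) on its top; about 160 g (0.7 to 1.4 times that). Origin at the centre of the underside; own y runs along the rail, z up. The end body of the row on the rail's -y side: it leads if the stop is at -y, else it is the body to push on.
- jar: bystander, loose: round red plastic flux jar with a white cap, 72 mm diameter, 80 mm tall, origin at the centre of its underside. 100 to 145 mm to one side of the rail's centre line.
- coupling: bystander, loose: copper pipe coupling, an upright tube 36 mm diameter, 42 mm tall, origin at the centre of its underside. 100 to 145 mm to one side of the rail's centre line.
- wrench: bystander, loose: small steel wrench, 150 mm long, lying flat 100 to 145 mm to the +x side of the rail's centre line, roughly parallel to it.
Things that resemble listed ones, but are neither listed nor needed, are in the scene too. Leave any green look-alike of the block3 alone. Leave any turquoise look-alike of the block4 alone.

How it is judged:
By the outcome, as a careful person would: the job done as asked, in the order asked, and still so for the second after the job is handed in, with the robot touching nothing.
It also fails if it takes over 38 s, if anything falls off the work surface, if the arm or the gripper's body presses on something with over 40 N, if the wrist force passes 120 N, or if a joint passes its speed limit or range.

### The arm

A 6-joint arm with a two-finger parallel gripper is mounted at the origin on the work surface. World frame = base frame: x ahead of the robot, y to its left, z up, the work surface at z = 0. Lengths are in m, angles in degrees, forces in N, time in s.
With the tool pointing down it reaches from about 0.375 to 0.9 m from the base axis. Payload 3.1 kg.
Tool frame: the origin (TCP) lies on the centre line of the jaws, within the pads' length; the fingertips stand 22 mm ahead of it and the grasp point (between the pads) lies 3 mm ahead of it; y points along the fingers, z is the direction in which the jaws open and shut, and the axes are right-handed (so a half turn about y gives the same grasp; the last joint's range is limited). The gripper opens to 87 mm and grips with 3 to 60 N. Pads are 19 mm wide; open, the fingers measure 117 mm over their backs; the gripper's body (75 mm by 190 mm) begins 51 mm behind the grasp point.
Start: joints at [-82.363, 30.224, 82.088, -0, 67.689, -10.227], TCP at [0.192, -0.595, 0.245] pointing down, gripper open.
Joint ranges: [-176.69, 176.69], [-43.24, 126.21], [12.49, 139.97], [-82, 262], [0, 151.66], [-163.58, 163.58]. Speed limits (degrees/s): [159.86, 159.86, 180, 180, 180, 180].

### API

Orientations are given as a 3x3 rotation matrix whose columns are the frame's x, y, z axes.
In Python, from rig import bot gives the robot as it stands.
- The arm moves only by the tool jog_arm, never from a script. Its argument "motion" is one flat list of numbers, 6 for each row, row after row: the shift along the tool's x, y, z in mm, then the turn, a rotation vector about the tool's x, y, z in degrees. A call has 1 to 20 rows; each row is the pose to reach, as a shift and turn from the pose commanded when the call began, along the tool's axes at that moment; what a row does not reach only later rows make up. A row lasts 1/8 s, in which the tool goes at most 62.5 mm and 10.7 degrees, less where a joint would pass 70% of its speed; a pose out of reach is approached as far as the arm can. A call with a gripper value outside its range is refused whole. "gripper" is the opening, from 0 (shut) to 1 (fully open), set as the call begins (left out, the last holds). The fingers move at their own pace and stop on an object; the grip force is fixed at half the most. Time passes only in rows, so rows that repeat a pose let the fingers close. It gives the time, the measured TCP pose, the force and the opening at its end, in the units of the state.
- bot.read_state(): the state, without advancing time (a new reading comes with each control period).
- bot.capture(name): name is "scene" or "top" or "wrist"; returns (picture, depth): 400x640x3 uint8, red, green, blue; 400x640 float32, m along the optical axis (not along the pixel's ray), 0 where there is no reading.
- bot.get_calibration(name): a dict with "mtx" (3x3 intrinsics, pixels), "k1" (the pictures are not rectified: a ray, as slopes to the right and down, at radius r is drawn at 1 + k1 r^2 times it, then the intrinsics apply), "pose" (4x4, takes a point from camera to world coordinates); the wrist camera has in their place "hand_eye" (4x4, takes a point from camera to tool coordinates, whose origin is the TCP and whose axes are the tool frame's). Camera axes: x right, y up, looking along -z (the intrinsics and any distortion apply to the point x, -y, -z); pixel columns grow to the right and rows downward; lengths in m; the calibration is good to about 2 mm. A picture is of the moment at which its call begins: read the wrist's pose just before it. get_calibration takes no time and is no camera call.
- bot.hand_in(): hands the job in, once; it reports no verdict.
The state is a dict: "time_s": time; "joint_positions": joint angles; "qvel": joint speeds; "tau": joint torques, N m; "position": TCP position; "tcp_rot": TCP orientation; "force": force on the tool from outside, world axes, zero at the start; "moment": the same for the moment, N m; "opening": opening from 0.0 (shut) to 1.0 (fully open).
Only numpy, scipy, OpenCV 4.12 (cv2) and the standard library are available. Lean on these libraries where they do the work, as an engineer would, in place of code of your own. Each camera call takes 0.05 s, during which the arm holds its last target.

## Working session

There is one attempt and no reset: what is moved stays moved. The work goes in short steps, Python scripts to look and compute and a tool call to move; the robot and the scene stay as the last step left them, time stands still between calls to the robot, and variables do not carry over. Pictures are saved under pics/ and viewed, and the job is handed in when it is done.

Besides the shell and the picture viewer there is one more tool, called after "Request:" as name(argument=value, ...) on one line, values as JSON. jog_arm: Moves the arm, as the interface text tells. Its arguments: {"type":"object","properties":{"motion":{"type":"array","items":{"type":"number"}},"gripper":{"type":"number"}},"required":["motion"]}

```bash
mkdir -p pics; ls
python3 - <<'E'
from rig import bot
import cv2,numpy as np
s=bot.read_state()
print(s['time_s'],s['position'],np.round(s['tcp_rot'],3),s['force'],s['opening'])
for n in ['top','scene']:
    p,d=bot.capture(n)
    cv2.imwrite(f'pics/{n}0.png',p[:,:,::-1]); np.save(f'{n}0.npy',d); np.save(f'{n}0p.npy',p)
    c=bot.get_calibration(n); print(n,c)
E
```

```text
pics
0.0 [ 0.19167414 -0.59418352  0.24359755] [[-0.952 -0.     0.307]
 [-0.307  0.002 -0.952]
 [-0.    -1.    -0.002]] [ 0.45677439  0.09810864 -0.54807915] 0.9996177398477225
top {'mtx': array([[476.80197053,   0.        , 325.33389095],
       [  0.        , 476.80197053, 206.72900772],
       [  0.        ,   0.        ,   1.        ]]), 'k1': -0.03922220647344891, 'pose': array([[-0.00607158,  0.99207016, -0.12553861,  0.43798749],
       [-0.99996114, -0.0052209 ,  0.00710418,  0.03355454],
       [ 0.00639242,  0.12557687,  0.9920633 ,  0.96832338],
       [ 0.        ,  0.        ,  0.        ,  1.        ]])}
scene {'mtx': array([[378.23993338,   0.        , 306.9155547 ],
       [  0.        , 378.23993338, 203.45762848],
       [  0.        ,   0.        ,   1.        ]]), 'k1': -0.052858129752848856, 'pose': array([[ 0.72573182, -0.51285841,  0.45857342,  0.89378863],
       [ 0.68780691,  0.52601663, -0.50022811, -0.33378156],
       [ 0.01532895,  0.67844142,  0.73449456,  0.57586413],
       [ 0.        ,  0.        ,  0.        ,  1.        ]])}
```

View pics/top0.png

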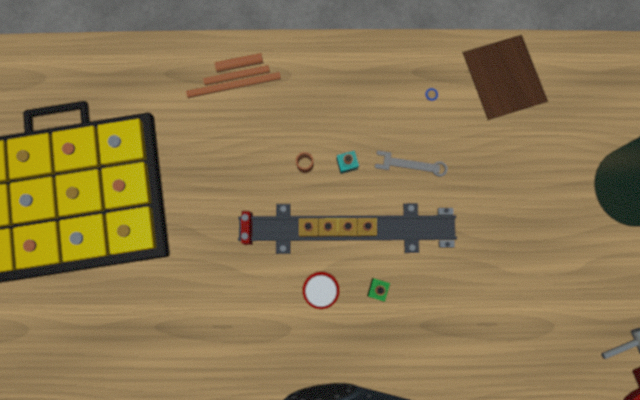

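View pics/scene0.png

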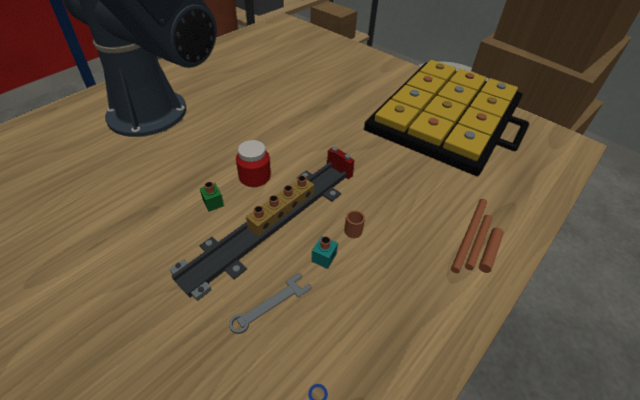

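```bash
cat > h.py <<'E'
import numpy as np,cv2
def ray(c,uv,pose=None):
    K=c['mtx'];k=c['k1'];uv=np.atleast_2d(uv).astype(float)
    q=np.c_[(uv[:,0]-K[0,2])/K[0,0],(uv[:,1]-K[1,2])/K[1,1]]
    s=q.copy()
    for _ in range(20): s=q/(1+k*(s**2).sum(1,keepdims=True))
    d=np.c_[s[:,0],-s[:,1],-np.ones(len(s))]
    P=c['pose'] if pose is None else pose
    return P[:3,3],d@P[:3,:3].T
def plane(c,uv,z,pose=None):
    o,d=ray(c,uv,pose); return o+d*((z-o[2])/d[:,2])[:,None]
def depthpt(c,uv,dep,pose=None):
    o,d=ray(c,uv,pose); return o+d*np.asarray(dep)[:,None]
E
python3 - <<'E'
from rig import bot
from h import *
c=bot.get_calibration('top'); p=np.load('top0p.npy'); d=np.load('top0.npy')
hsv=cv2.cvtColor(p,cv2.COLOR_RGB2HSV)
print(hsv[222:232:3,300:380:10].reshape(-1,3)[:12].tolist(), hsv[228,245],hsv[240,250].tolist())
def rect(m,x0,y0,x1,y1):
    z=np.zeros_like(m);z[y0:y1,x0:x1]=m[y0:y1,x0:x1];return z
br=rect(((hsv[:,:,1]>110)&(hsv[:,:,2]>110)).astype(np.uint8),285,214,395,242)
ds=rect(((p.max(2)<80)).astype(np.uint8),230,205,465,250)
rd=rect(((p[:,:,0]>110)&(p[:,:,1]<60)).astype(np.uint8),230,205,265,250)
for n,m,z in(('brass',br,.041),('steel',ds,.015),('red',rd,.051)):
    vs,us=np.nonzero(m);r=cv2.minAreaRect(np.c_[us,vs].astype(np.float32));b=cv2.boxPoints(r)
    print(n,len(us),np.round(b,1).tolist());w=plane(c,b,z);print(np.round(w,4).tolist(),'c',np.round(w.mean(0),4))
    e=w[1]-w[0];f=w[2]-w[1];print(np.hypot(*e[:2]),np.hypot(*f[:2]),np.degrees(np.arctan2(e[1],e[0])),np.degrees(np.arctan2(f[1],f[0])))
    g=depthpt(c,np.c_[us,vs],d[vs,us]);print('depth z med',np.median(g[:,2]))
x=p[195:265,225:475,::-1];cv2.imwrite('pics/crop0.png',cv2.resize(x,None,fx=3.2,fy=3.2,interpolation=cv2.INTER_CUBIC))
E
```

```text
[[21, 155, 138], [16, 141, 125], [21, 168, 132], [16, 144, 126], [22, 163, 136], [16, 143, 123], [21, 154, 136], [16, 134, 118], [20, 146, 138], [8, 66, 70], [21, 160, 134], [4, 57, 63]] [  4 234 119] [176, 134, 59]
brass 1113 [[299.0, 218.0], [376.0, 218.0], [376.0, 241.0], [299.0, 241.0]]
[[0.5334, 0.0785, 0.041], [0.5326, -0.0721, 0.041], [0.4876, -0.0712, 0.041], [0.4885, 0.0785, 0.041]] c [0.5105 0.0034 0.041 ]
0.15060940059766445 0.04497319141973971 -90.31302478188131 178.9094636078416
depth z med 0.04167121534651119
steel 3891 [[239.0, 205.0], [455.0, 205.0], [455.0, 249.0], [239.0, 249.0]]
[[0.5631, 0.2008, 0.015], [0.5608, -0.236, 0.015], [0.4719, -0.2325, 0.015], [0.4746, 0.1994, 0.015]] c [ 0.5176 -0.0171  0.015 ]
0.43678581645904085 0.0889230733620723 -90.29941652255768 177.73934733208387
depth z med 0.006336243572060862
red 126 [[241.0, 211.0], [248.0, 211.0], [248.0, 242.0], [241.0, 242.0]]
[[0.5466, 0.1904, 0.051], [0.5465, 0.1768, 0.051], [0.4865, 0.176, 0.051], [0.4866, 0.1895, 0.051]] c [0.5166 0.1832 0.051 ]
0.013576470193722436 0.05999261807461663 -90.29795415456312 -179.21115598130183
depth z med 0.049954526007937095
```

View pics/crop0.png

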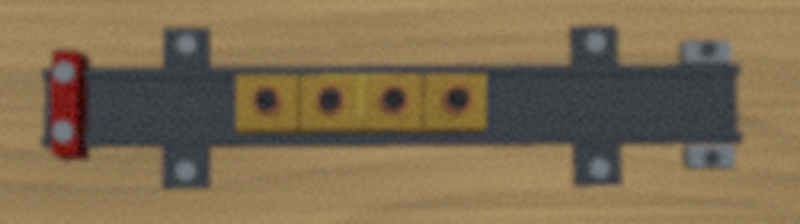

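The crop shows four brass bodies (stubs at about px (308,226), (328,226), (348,226), (368,226)) in the dark channel. The red stop is at (245,227), on the rail's +y side, and the open end with the clamps is at (447,228). The look-alikes are turquoise at (347,161) and green at (378,290), both off the rail, plus the yellow tray blocks at left. The target is the in-channel brass row, and I push its right (-y) end at px ~(377,227).

Run:
```python
from rig import bot
from h import *
c=bot.get_calibration('top')
def px(l): return np.array(l)/3.2+[225,195]-0.34
st=plane(c,px([[267,100],[330,100],[394,100],[458,99.5]]),.059)
en=plane(c,px([[235,73],[235,132],[488,73],[487,132]]),.041)
fl=plane(c,px([[738,68],[740,138],[86,68],[86,144]]),.015)
print(np.round(st,4),np.round(en,4),np.round(fl,4))
print('stubs yaw off y',np.degrees(np.arctan2(-(st[0]-st[3])[0],(st[0]-st[3])[1])))
K=bot.get_calibration('wrist');print(K)
s=bot.read_state();R=s['tcp_rot']
# target: tool z -> -y world (rail -y)
yaw=0
t=np.array([np.sin(yaw),-np.cos(yaw),0.]);print('turn about tool y',np.degrees(np.arctan2(t@R[:,0],t@R[:,2])))
for q in([.512,-.11,.12],):
    print((R.T@(np.array(q)-s['position'])*1000).round(1))
p,_=bot.capture('wrist');cv2.imwrite('pics/w0.png',p[:,:,::-1])
```

```text
[[ 0.5163  0.0602  0.059 ]
 [ 0.516   0.0226  0.059 ]
 [ 0.5158 -0.0157  0.059 ]
 [ 0.5159 -0.054   0.059 ]] [[ 0.5344  0.0803  0.041 ]
 [ 0.4984  0.0802  0.041 ]
 [ 0.5336 -0.0744  0.041 ]
 [ 0.4975 -0.0731  0.041 ]] [[ 0.5385 -0.2357  0.015 ]
 [ 0.4944 -0.2352  0.015 ]
 [ 0.5408  0.1752  0.015 ]
 [ 0.4931  0.1746  0.015 ]]
stubs yaw off y -0.17073799740419862
{'mtx': array([[314.79473325,   0.        , 319.08869075],
       [  0.        , 314.79473325, 195.81703888],
       [  0.        ,   0.        ,   1.        ]]), 'k1': -0.06263958132537775, 'hand_eye': array([[ 1.05297491e-03, -9.69304437e-01, -2.45861343e-01,
        -6.72303210e-02],
       [-6.78595736e-05,  2.45861410e-01, -9.69304989e-01,
        -1.40254234e-01],
       [ 9.99999443e-01,  1.03733788e-03,  1.93109311e-04,
        -3.11209932e-04],
       [ 0.00000000e+00,  0.00000000e+00,  0.00000000e+00,
         1.00000000e+00]])}
turn about tool y 17.864387312918616
[-453.4  124.5 -362.4]
```

View pics/w0.png

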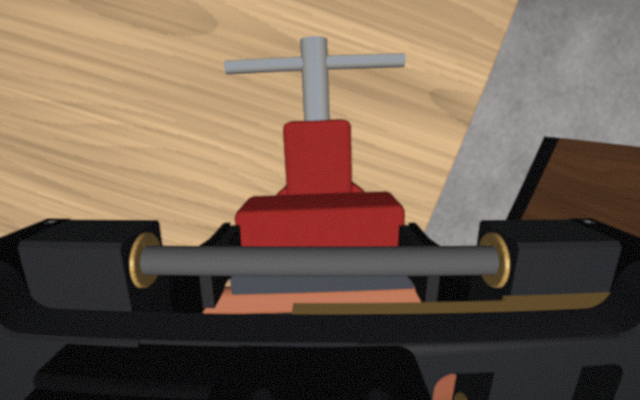

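Request:
jog_arm(motion=[-20, 0, -15, 0, 1, 0, -55, 0, -42, 0, 2, 0, -90, 0, -68, 0, 4, 0, -125, 0, -95, 0, 5, 0, -160, 0, -122, 0, 6.5, 0, -195, 0, -148, 0, 8, 0, -230, 10, -175, 0, 9.5, 0, -265, 20, -201, 0, 11, 0, -300, 35, -228, 0, 12, 0, -335, 50, -254, 0, 13.5, 0, -370, 70, -281, 0, 15, 0, -405, 90, -308, 0, 16.5, 0, -432, 110, -328, 0, 17.9, 0, -446, 120, -339, 0, 17.9, 0, -451, 124.5, -342.5, 0, 17.9, 0, -451, 124.5, -342.5, 0, 17.9, 0, -451, 124.5, -342.5, 0, 17.9, 0], gripper=0)

```text
time_s: 2.28
position: [0.5159, -0.1316, 0.1206]
tcp_rot: [[-1.0, 0.001, -0.002], [0.002, -0.001, -1.0], [-0.001, -1.0, 0.001]]
force: [0.2, -0.0, 0.4]
opening: 0.002
```

```bash
cat > look.py <<'E'
import sys
from rig import bot
from h import *
s=bot.read_state();print(s['time_s'],s['position'].round(4) if hasattr(s['position'],'round') else s['position'],np.round(s['tcp_rot'],4),np.round(s['force'],2),s['opening'])
for n in sys.argv[2:]:
    p,d=bot.capture(n);cv2.imwrite(f'pics/{n}{sys.argv[1]}.png',p[:,:,::-1]);np.save(f'{n}{sys.argv[1]}p.npy',p);np.save(f'{n}{sys.argv[1]}.npy',d)
E
python3 look.py 1 wrist scene
```

```text
2.275 [ 0.5159 -0.1316  0.1206] [[-1.0e+00  8.0e-04 -1.8e-03]
 [ 1.8e-03 -7.0e-04 -1.0e+00]
 [-8.0e-04 -1.0e+00  7.0e-04]] [ 0.24 -0.05  0.41] 0.0024019083367451772
```

View pics/wrist1.png

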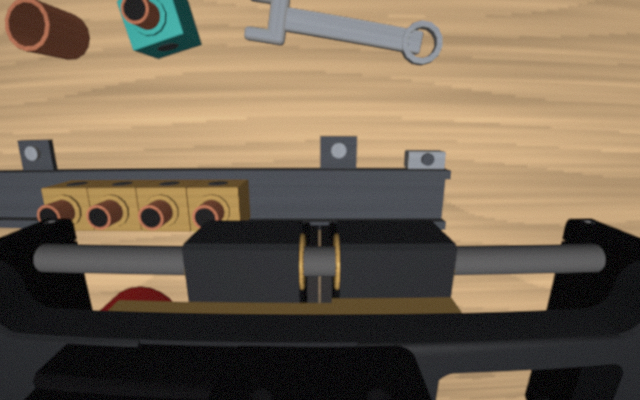

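View pics/scene1.png

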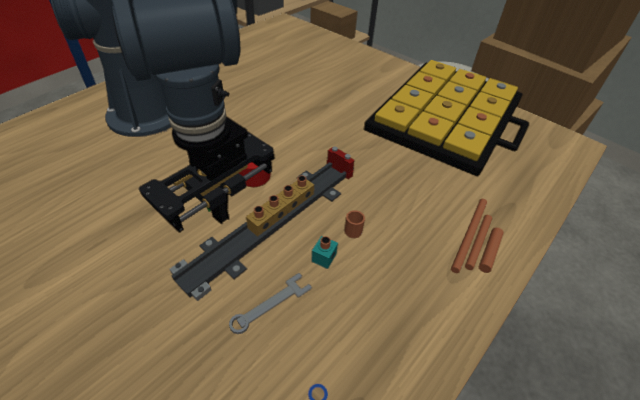

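```bash
python3 -c "
import cv2;p=cv2.imread('pics/scene1.png')[110:260,130:330];cv2.imwrite('pics/c1.png',cv2.resize(p,None,fx=4,fy=4,interpolation=2))"
```

```text
(no output)
```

View pics/c1.png

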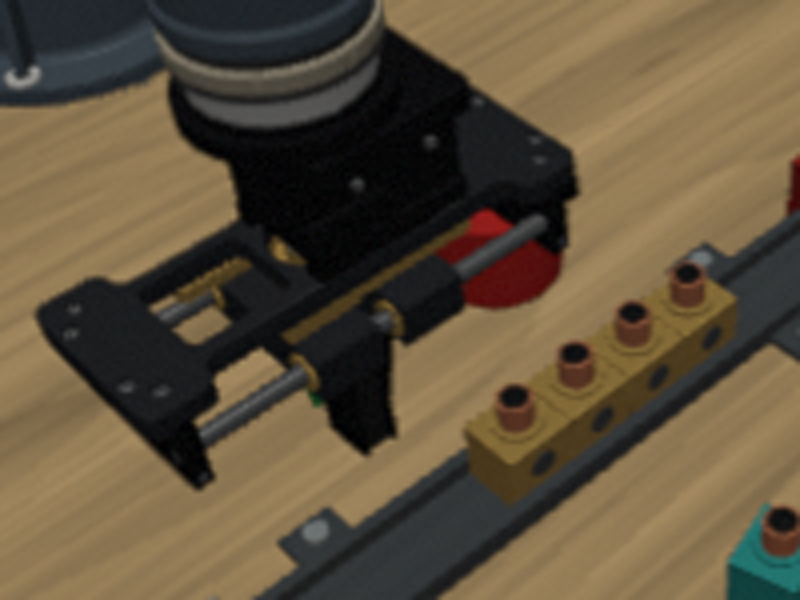

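Request:
jog_arm(motion=[0, 10, 0, 0, 0, 0, 0, 25, 0, 0, 0, 0, 0, 40, 0, 0, 0, 0, 0, 55, 0, 0, 0, 0, 0, 68, 0, 0, 0, 0, 0, 76, 0, 0, 0, 0, 0, 79, -5, 0, 0, 0, 0, 79, -15, 0, 0, 0, 0, 79, -25, 0, 0, 0, 0, 79, -30, 0, 0, 0, 0, 79, -30, 0, 0, 0])

```text
time_s: 3.75
position: [0.5161, -0.0999, 0.0413]
tcp_rot: [[-1.0, 0.0, 0.001], [-0.001, -0.0, -1.0], [-0.0, -1.0, 0.0]]
force: [0.4, -0.5, -0.8]
opening: 0.005
```

```bash
python3 look.py 2 scene;  python3 -c "
import cv2;p=cv2.imread('pics/scene2.png')[110:260,130:330];cv2.imwrite('pics/c2.png',cv2.resize(p,None,fx=4,fy=4,interpolation=2))"
```

```text
3.75 [ 0.5161 -0.0999  0.0413] [[-1.e+00  4.e-04  6.e-04]
 [-6.e-04 -2.e-04 -1.e+00]
 [-4.e-04 -1.e+00  2.e-04]] [ 0.37 -0.49 -0.83] 0.005200372413639996
```

View pics/c2.png

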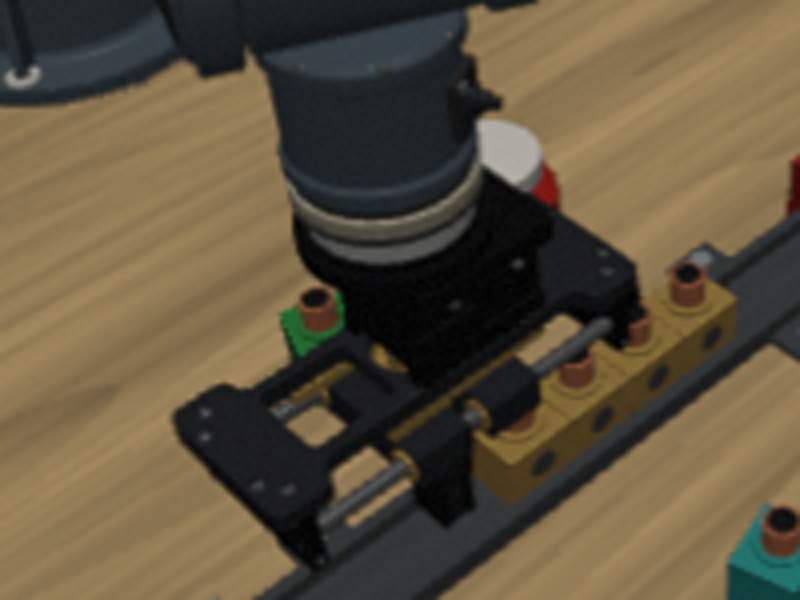

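Request:
jog_arm(motion=[0, 0, -3, 0, 0, 0, 0, 0, -6, 0, 0, 0, 0, 0, -9, 0, 0, 0, 0, 0, -12, 0, 0, 0, 0, 0, -15, 0, 0, 0, 0, 0, -18, 0, 0, 0, 0, 0, -21, 0, 0, 0, 0, 0, -24, 0, 0, 0, 0, 0, -27, 0, 0, 0, 0, 0, -30, 0, 0, 0])

```text
time_s: 5.05
position: [0.5162, -0.0706, 0.0411]
tcp_rot: [[-1.0, 0.001, -0.001], [0.001, -0.0, -1.0], [-0.001, -1.0, 0.0]]
force: [0.5, -5.4, 0.3]
opening: 0.002
```

```bash
python3 look.py 3 scene top;  python3 -c "
import cv2;p=cv2.imread('pics/scene3.png')[110:260,150:350];cv2.imwrite('pics/c3.png',cv2.resize(p,None,fx=4,fy=4,interpolation=2))"
```

```text
5.05 [ 0.5162 -0.0706  0.0411] [[-1.e+00  5.e-04 -6.e-04]
 [ 6.e-04 -4.e-04 -1.e+00]
 [-5.e-04 -1.e+00  4.e-04]] [ 0.54 -5.35  0.27] 0.001951387093127278
```

View pics/c3.png

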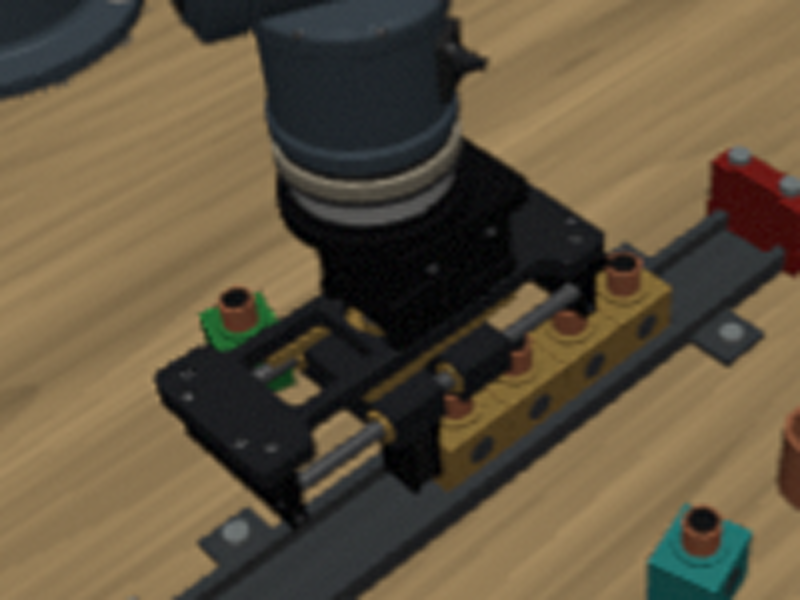

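Request:
jog_arm(motion=[0, 0, -3, 0, 0, 0, 0, 0, -6, 0, 0, 0, 0, 0, -10, 0, 0, 0, 0, 0, -14, 0, 0, 0, 0, 0, -18, 0, 0, 0, 0, 0, -22, 0, 0, 0, 0, 0, -26, 0, 0, 0, 0, 0, -30, 0, 0, 0, 0, 0, -34, 0, 0, 0, 0, 0, -38, 0, 0, 0, 0, 0, -42, 0, 0, 0, 0, 0, -46, 0, 0, 0, 0, 0, -50, 0, 0, 0, 0, 0, -54, 0, 0, 0, 0, 0, -57, 0, 0, 0, 0, 0, -60, 0, 0, 0])

```text
time_s: 7.15
position: [0.5158, -0.0105, 0.0411]
tcp_rot: [[-1.0, -0.001, -0.0], [0.0, -0.0, -1.0], [0.001, -1.0, 0.0]]
force: [0.5, -5.7, 0.9]
opening: 0.006
```

```bash
python3 look.py 4 scene top;  python3 -c "
import cv2;p=cv2.imread('pics/scene4.png')[110:260,190:390];cv2.imwrite('pics/c4.png',cv2.resize(p,None,fx=4,fy=4,interpolation=2))
p=cv2.imread('pics/top4.png')[195:265,225:425];cv2.imwrite('pics/t4.png',cv2.resize(p,None,fx=4,fy=4,interpolation=2))"
```

```text
7.15 [ 0.5158 -0.0105  0.0411] [[-1.e+00 -5.e-04 -4.e-04]
 [ 4.e-04 -1.e-04 -1.e+00]
 [ 5.e-04 -1.e+00  1.e-04]] [ 0.48 -5.72  0.89] 0.0060327171566186485
```

View pics/c4.png

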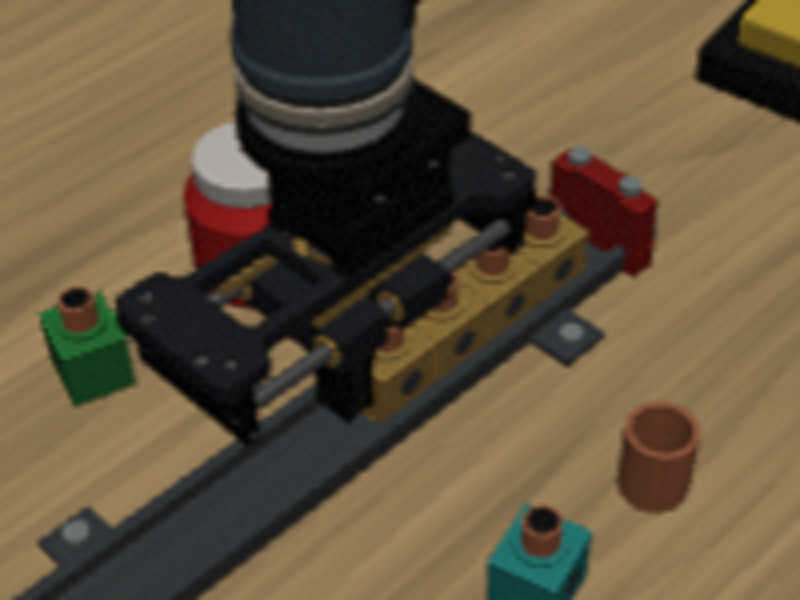

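View pics/t4.png

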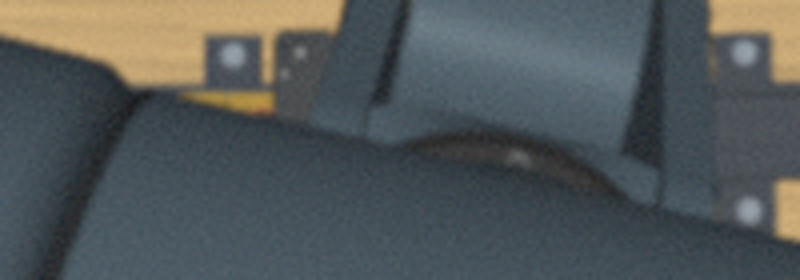

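The row is still touching, with about 18 mm left to the stop. I'll push on slowly and watch the force.

Request:
jog_arm(motion=[0, 0, -2, 0, 0, 0, 0, 0, -4, 0, 0, 0, 0, 0, -6, 0, 0, 0, 0, 0, -8, 0, 0, 0, 0, 0, -10, 0, 0, 0, 0, 0, -12, 0, 0, 0, 0, 0, -14, 0, 0, 0])

```text
time_s: 8.12
position: [0.5159, 0.0033, 0.0411]
tcp_rot: [[-1.0, -0.0, -0.001], [0.001, -0.0, -1.0], [0.0, -1.0, 0.0]]
force: [0.1, -5.5, 0.0]
opening: 0.007
```

Request:
jog_arm(motion=[0, 0, -1, 0, 0, 0, 0, 0, -2, 0, 0, 0, 0, 0, -2, 0, 0, 0])

```text
time_s: 8.5
position: [0.5158, 0.0054, 0.0411]
tcp_rot: [[-1.0, -0.0, -0.001], [0.001, -0.0, -1.0], [0.0, -1.0, 0.0]]
force: [-0.7, -5.3, 0.0]
opening: 0.006
```

Request:
jog_arm(motion=[0, 0, -1, 0, 0, 0, 0, 0, -1.5, 0, 0, 0, 0, 0, -1.5, 0, 0, 0])

```text
time_s: 8.88
position: [0.5159, 0.0069, 0.0411]
tcp_rot: [[-1.0, -0.0, -0.001], [0.001, -0.0, -1.0], [0.0, -1.0, 0.0]]
force: [0.2, -4.7, 1.3]
opening: 0.006
```

Request:
jog_arm(motion=[0, 0, -1, 0, 0, 0, 0, 0, -1.5, 0, 0, 0, 0, 0, -1.5, 0, 0, 0])

```text
time_s: 9.25
position: [0.5159, 0.0084, 0.0411]
tcp_rot: [[-1.0, -0.0, -0.001], [0.001, -0.0, -1.0], [0.0, -1.0, 0.0]]
force: [0.1, -5.4, 0.8]
opening: 0.007
```

```bash
python3 look.py 5 scene;  python3 -c "
import cv2;p=cv2.imread('pics/scene5.png')[130:230,260:380];cv2.imwrite('pics/c5.png',cv2.resize(p,None,fx=6,fy=6,interpolation=2))"
```

```text
9.25 [0.5159 0.0084 0.0411] [[-1.e+00 -3.e-04 -6.e-04]
 [ 6.e-04 -1.e-04 -1.e+00]
 [ 3.e-04 -1.e+00  1.e-04]] [ 0.09 -5.43  0.8 ] 0.006859472462519806
```

View pics/c5.png

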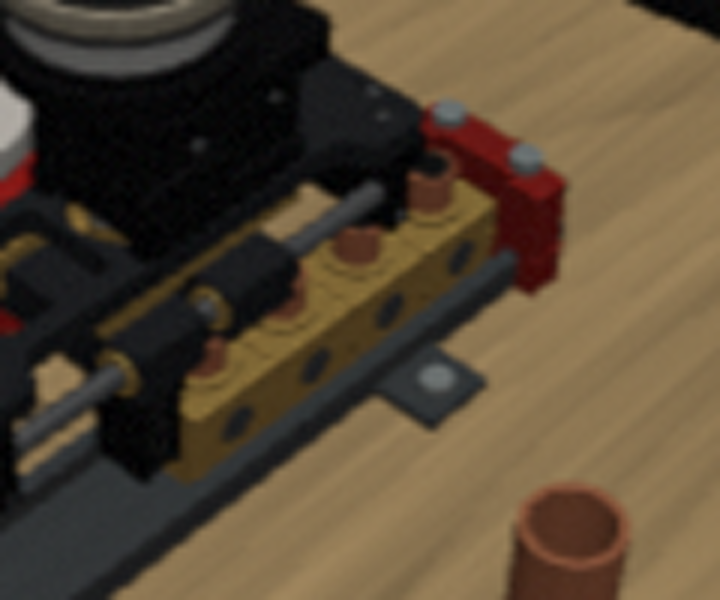

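Very close now, but the force hasn't risen, so there is no contact with the stop yet.

Request:
jog_arm(motion=[0, 0, -1, 0, 0, 0, 0, 0, -2, 0, 0, 0, 0, 0, -2, 0, 0, 0])

```text
time_s: 9.68
position: [0.5159, 0.0104, 0.0411]
tcp_rot: [[-1.0, -0.0, -0.001], [0.001, -0.0, -1.0], [0.0, -1.0, 0.0]]
force: [0.2, -4.0, 0.6]
opening: 0.003
```

Request:
jog_arm(motion=[0, 0, -1, 0, 0, 0, 0, 0, -1.5, 0, 0, 0, 0, 0, -1.5, 0, 0, 0])

```text
time_s: 10.05
position: [0.5159, 0.0119, 0.0411]
tcp_rot: [[-1.0, -0.0, -0.001], [0.001, -0.0, -1.0], [0.0, -1.0, 0.0]]
force: [-0.1, -4.4, 0.6]
opening: 0.008
```

Request:
jog_arm(motion=[0, 0, -1, 0, 0, 0, 0, 0, -1.5, 0, 0, 0, 0, 0, -1.5, 0, 0, 0])

```text
time_s: 10.42
position: [0.5159, 0.0134, 0.0411]
tcp_rot: [[-1.0, -0.0, -0.001], [0.001, -0.0, -1.0], [0.0, -1.0, 0.0]]
force: [0.5, -5.4, -0.2]
opening: 0.008
```

Request:
jog_arm(motion=[0, 0, -1, 0, 0, 0, 0, 0, -1.5, 0, 0, 0, 0, 0, -1.5, 0, 0, 0])

```text
time_s: 10.8
position: [0.516, 0.0138, 0.0411]
tcp_rot: [[-1.0, -0.0, 0.0], [-0.0, -0.002, -1.0], [0.0, -1.0, 0.002]]
force: [-1.2, -10.0, 0.7]
opening: 0.005
```

```bash
python3 look.py 6 scene;  python3 -c "
import cv2;p=cv2.imread('pics/scene6.png')[130:230,260:380];cv2.imwrite('pics/c6.png',cv2.resize(p,None,fx=6,fy=6,interpolation=2))"
```

```text
10.8 [0.516  0.0138 0.0411] [[-1.0e+00 -3.0e-04  4.0e-04]
 [-4.0e-04 -1.6e-03 -1.0e+00]
 [ 3.0e-04 -1.0e+00  1.6e-03]] [-1.2  -9.97  0.73] 0.004837190482547508
```

View pics/c6.png

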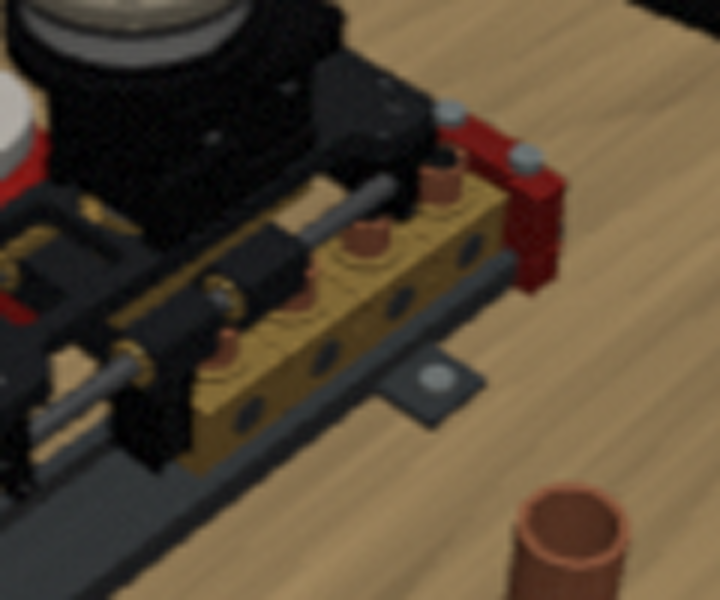

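The force rose from 5 to 10 N and the tool stalled about 1 mm short, so the row is on the stop. One more short press to confirm.

Request:
jog_arm(motion=[0, 0, -0.5, 0, 0, 0, 0, 0, -1, 0, 0, 0, 0, 0, -1, 0, 0, 0])

```text
time_s: 11.22
position: [0.5163, 0.014, 0.0412]
tcp_rot: [[-1.0, 0.0, 0.001], [-0.001, -0.003, -1.0], [-0.0, -1.0, 0.003]]
force: [-0.7, -14.9, -0.9]
opening: 0.009
```

Request:
jog_arm(motion=[0, 0, 2, 0, 0, 0, 0, 0, 5, 0, 0, 0, 0, 0, 10, 0, 0, 0, 0, 0, 18, 0, 0, 0, 0, 0, 28, 0, 0, 0, 0, 0, 40, 0, 0, 0, 0, -8, 50, 0, 0, 0, 0, -25, 60, 0, 0, 0, 0, -50, 70, 0, 0, 0, 0, -80, 90, 0, 0, 0, 0, -110, 130, 0, 0, 0, 0, -130, 175, 0, 0, 0, 0, -140, 220, 0, 0, 0, 0, -140, 255, 0, 0, 0, 0, -140, 280, 0, 0, 0, 0, -140, 290, 0, 0, 0, 0, -140, 290, 0, 0, 0, 0, -140, 290, 0, 0, 0])

```text
time_s: 13.48
position: [0.5156, -0.2725, 0.1807]
tcp_rot: [[-1.0, -0.001, 0.001], [-0.001, 0.001, -1.0], [0.001, -1.0, -0.001]]
force: [-0.2, 0.4, 1.2]
opening: 0.005
```

```bash
python3 look.py 7 scene top;  python3 - <<'E'
import cv2,numpy as np
a=cv2.imread('pics/scene7.png')[130:230,260:380];b=cv2.imread('pics/top7.png')[195:265,225:345]
a=cv2.resize(a,None,fx=4,fy=4,interpolation=2);b=cv2.resize(b,None,fx=6,fy=6,interpolation=2)
cv2.imwrite('pics/c7.png',a);cv2.imwrite('pics/t7.png',b)
E
```

```text
13.475 [ 0.5156 -0.2725  0.1807] [[-1.0e+00 -1.1e-03  5.0e-04]
 [-5.0e-04  1.4e-03 -1.0e+00]
 [ 1.1e-03 -1.0e+00 -1.4e-03]] [-0.16  0.37  1.22] 0.004604178209661681
```

View pics/t7.png

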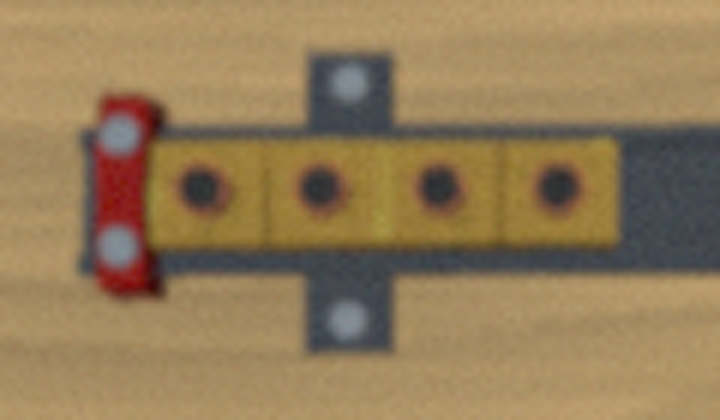

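View pics/c7.png

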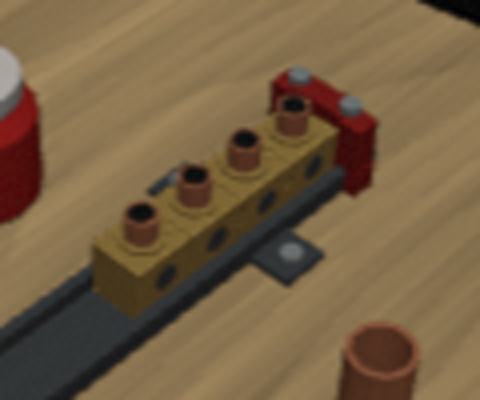

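View pics/top7.png

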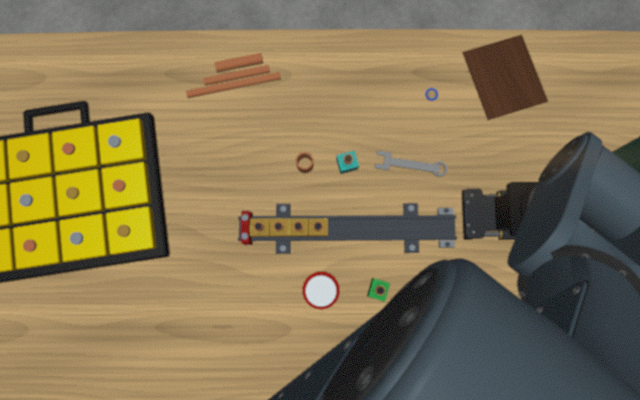

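The four bodies stand upright and touching against the red stop. Their stubs are at about px (258,226) to (318,226), evenly spaced. The jar, coupling, wrench and both look-alikes are where they were, and the arm is clear.

```bash
python3 -c "
from rig import bot
print(bot.hand_in(), bot.read_state()['time_s'])"
```

```text
the job is handed in; nothing more can be done
the job is handed in; nothing more can be done
```

I pushed the four brass bodies along the channel as one train, with shut fingertips on the -y end body, until the leading body was hard against the red stop at +y. Then I backed off, raised the arm clear and handed the job in. The last clock reading before that was about 13.5 s, against the 38 s limit.

- **Contact with the stop:** the pushing force rose from about 5 N to 10 N and then 15 N while the tool stopped advancing. The tool travelled about 5 mm further than I first estimated before contact, so I relied on the force and the stall.
- **Final pictures:** all four bodies are upright with no visible gaps, their stubs evenly spaced at about the 38 mm body length, and the front one touches the stop.
- **Bystanders:** the jar, coupling, wrench and both look-alikes appear at the same pixels as at the start.
- **Arm:** the wrist force read about 1 N with the arm clear, which is noise.

No check failed.

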